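Press a sprung locker lid level and bolt it

ROBOT

A 6-joint arm with a two-finger parallel gripper is mounted at the origin on the work surface. World frame = base frame: x ahead of the robot, y to its left, z up, the work surface at z = 0. Lengths are in m, angles in rad, forces in N, time in s.
With the tool pointing down it reaches from about 0.35 to 0.775 m from the base axis. Payload 7.3 kg.
Tool frame: the origin (TCP) lies on the centre line of the jaws, within the pads' length; the fingertips stand 11 mm ahead of it and the grasp point (between the pads) lies 8 mm behind it; z points along the fingers, y is the direction in which the jaws open and shut (so a half turn about z gives the same grasp; the last joint's range is limited). The gripper opens to 92 mm and grips with 3 to 60 N. Pads are 19 mm wide; open, the fingers measure 130 mm over their backs; the gripper's body (75 mm by 190 mm) begins 47 mm behind the grasp point.
Start: joints at [1.182, 0.342, 1.524, -0, 1.275, -0.146], TCP at [0.126, 0.51, 0.2] pointing down, gripper open.
Joint ranges: [-2.53, 2.53], [-0.77, 2.02], [0.04, 2.7], [-1, 4.14], [0.28, 2.66], [-3.11, 3.11]. Speed limits (rad/s): [2.57, 2.57, 3.14, 3.14, 3.14, 3.14].

INTERFACE

Orientations are given as [roll, pitch, yaw] about the fixed x, y, z axes, in that order (R = Rz(yaw) Ry(pitch) Rx(roll)).
In Python, from cell import robot gives the robot as it stands.
- The arm moves only by the tool jog_arm, never from a script. Its argument "deltas" is one flat list of numbers, 6 for each row, row after row: the shift along the world's x, y, z in units of 0.1 m (1.0 is 0.1 m), then the turn, a rotation vector about the world's x, y, z in units of 90 degrees (1.0 is 90 degrees). A call has 1 to 5 rows; each row is the pose to reach, as a shift and turn from the pose commanded when the call began; what a row does not reach only later rows make up. A row lasts 1/12 s, in which the tool goes at most 41.7 mm and 7.16 degrees, less where a joint would pass 70% of its speed; a pose out of reach is approached as far as the arm can. A call with a number of a shift or a turn outside -1 to 1 is refused whole. A call with a gripper value outside its range is refused whole. "claw" is the opening, from 0 (shut) to 1 (fully open), set as the call begins (left out, the last holds). The fingers move at their own pace and stop on an object; "newtons" is the grip in N (left out, the last holds). Time passes only in rows, so rows that repeat a pose let the fingers close. It gives the time, the measured TCP pose, the force and the opening at its end, in the units of the state.
- robot.observe(): the state, without advancing time (a new reading comes with each control period).
- robot.read_camera(name): name is "side" or "top"; returns the picture (400x640x3 uint8, red, green, blue); there is no depth.
- robot.camera_params(name): a dict with "fx", "fy", "cx", "cy" (pixels), "R" (3x3) and "t" (3): a world point X has camera coordinates R X + t. Camera axes: x right, y down, z forward; pixel columns grow to the right and rows downward; lengths in m; the calibration is good to about 2 mm. A picture is of the moment at which its call begins. camera_params takes no time and is no camera call.
- robot.hand_in(): hands the job in, once; it reports no verdict.
The state is a dict: "time": time; "qpos": joint angles; "qvel": joint speeds; "joint_efforts": joint torques, N m; "tool_pos": TCP position; "tool_rot": TCP orientation; "contact_force": force on the tool from outside, world axes, zero at the start; "torque": the same for the moment, N m; "opening": finger opening in m.
Only numpy, scipy, OpenCV 4.12 (cv2) and the standard library are available. Lean on these libraries where they do the work, as an engineer would, in place of code of your own. Each camera call takes 0.05 s, during which the arm holds its last target. There are 200 camera calls.

TASK

Shut the sprung lid of the small locker on the bench: press it down against its spring and rubber seal until it lies level, right down on its stop, firmly but without crushing the seal, and while it is held down slide its brass bolt fully home into the keeper without ramming it. Then let go, so that the bolt alone holds the lid down, and leave the other things on the bench where they are.

Things in the scene. Friction and masses are not known exactly. Their poses are not given: they have to be found in the camera images.
- locker: low oak box screwed to the bench, 290 x 260 mm, 90 mm high: 30 mm rails round a flush lid. Origin: centre of its underside. The front (bolt side) is its -x side; the hinge line lies along its y axis at x = +115 mm, z = 90 mm
- lid (a joint): angle (rad) of the sprung lid: 0 = level with the frame; grows as its front edge rises (about the locker's +y axis). Starts near 0.44 to 0.56; springs up again if let go unbolted. Board 223 x 194 x 15 mm, its top face in the plane of the hinge line. The front rail, its stop and keeper were fitted by hand together, up to 3.5 mm high or low, so the lid may bottom at -0.016 to 0.016
- bolt (a joint): travel (m) of the bolt along the lid towards its front edge: 0 = withdrawn, 0.030 = fully home against its end; starts at 0 to 0.006; friction about 2 N, stays where it is left. Its nose reaches the keeper at about 0.012; if it stops there, the lid is not yet down
- lid_edge (a point): middle of the lid's front edge at its top face, 226 mm from the hinge line. Under this edge a black rubber seal, 10 x 190 mm, lies on the rebate: it gives 2.6 mm (about 3.5 N per mm), then bottoms hard. Force square to the lid at the knob (bolt withdrawn): 7 N to reach the seal, about 20 N to bottom, over about 26 N crushes it (over 15 N on the seal); all 16% less with the bolt home
- knob (a point): middle of the bolt's knob, an upright round brass stud 14 mm across that stands square on the lid, from 19 to 37 mm above the lid's top face (point 27 mm above). The 10 mm rod below it lies 10 mm (axis) above the lid on a back plate 40 mm wide, 2 mm thick. 160 mm from the hinge line with the bolt withdrawn, 190 mm with it home. Axes as the locker's, tilted with the lid; z is the lid's normal
- bolt_nose (a point): centre of the flat front end of the 10 mm round rod, 63 mm ahead of the knob's axis. Two guide straps on the lid, 22 mm wide and 17.5 mm high, hold the rod, 120 to 128 mm and 212 to 220 mm from the hinge line
- keeper_mouth (a point): where the mouth of the brass keeper on the front rail should be (centre; at -120, 0, 98.8 mm in the locker's frame); truly up to 3.5 mm higher or lower. Bore 13 mm square, 20 mm long; block 25 mm wide, 20 mm high. Its roof clears the bolt by 0.3 mm with the lid on its stop, so the bolt enters only with the lid pressed right down. Over 30 N on it is ramming
- tin: bystander: closed grey tin, 74 mm across, 90 mm high; origin: centre of its underside
- sanding_block: bystander: cork sanding block 110 x 65 x 30 mm; origin: centre of its underside
- tape_roll: bystander: roll of paper tape lying flat, 100 mm across, 25 mm high; origin: centre of its underside
- driver: bystander: screwdriver lying on the bench; origin: on the bench under its middle

How it is judged:
On the way, in this order (a step that is already met when the one before it is completed fails the run):
1. the lid is pressed down level (value of joint lid below 0.02 rad and value of joint bolt below 0.02 m), for 0.1 s.
2. the bolt is home in the keeper with the lid level (value of joint lid below 0.025 rad and value of joint bolt above 0.026 m), for 0.1 s.
At the end, for the whole second after the job is handed in: The lid lies level within 0.025 rad, at rest, held by the bolt alone; the bolt is home in the keeper (travel over 26 of 30 mm); the tin, sanding block, tape roll and screwdriver are within 30 mm of where they stood (all of step 2 and value of joint lid above -0.025 rad and velocity of joint lid between -0.05 and 0.05 rad/s and distance of each of tin, sanding_block, tape_roll, driver from where it was at the start of the episode below 0.03 m); the robot touches nothing.
It fails at once if the seal is crushed: the lid bears on the rubber strip with more than 15 N (contact force between seal_c0 and anything else above 15 N).
It fails at once if the bolt is rammed against the keeper: more than 30 N on the keeper's roof (contact force between front_c2 and anything else above 30 N).
It fails at once if a bystander is moved by more than 30 mm (distance of any of tin, sanding_block, tape_roll, driver from where it was at the start of the episode above 0.03 m).
It also fails if it takes over 56 s, if anything falls off the work surface, if the arm or the gripper's body presses on something with over 40 N, if the wrist force passes 120 N, or if a joint passes its speed limit or range.

## Working session

There is one attempt and no reset: what is moved stays moved. The work goes in short steps, Python scripts to look and compute and a tool call to move; the robot and the scene stay as the last step left them, time stands still between calls to the robot, and variables do not carry over. Pictures are saved under pics/ and viewed, about 8 in all and at most 12, crops included, and the job is handed in when it is done.

Besides the shell and the picture viewer there is one more tool, called by a JSON object that holds its "name" and its "arguments". jog_arm: Moves the arm, as the interface text tells. Its arguments: {"type":"object","properties":{"deltas":{"type":"array","items":{"type":"number"}},"claw":{"type":"number"},"newtons":{"type":"number"}},"required":["deltas"]}

```bash
mkdir -p pics; python3 - <<'E'
from cell import robot
import cv2,json
for n in("top","side"):
    im=robot.read_camera(n); cv2.imwrite(f"pics/{n}0.png",im[:,:,::-1]); p=robot.camera_params(n); print(n,p)
print(robot.observe())
E
```

```text
top {'fx': 379.34658062683974, 'fy': 379.34658062683974, 'cx': 312.70399271728365, 'cy': 200.63466015068417, 'R': array([[ 0.02160746, -0.99968691, -0.01261737],
       [-0.98016706, -0.0186955 , -0.19728918],
       [ 0.19699152,  0.01663005, -0.98026414]]), 't': array([0.03962959, 0.60884459, 0.99382276])}
side {'fx': 367.10985969818546, 'fy': 367.10985969818546, 'cx': 320.62736686825383, 'cy': 194.27509411011445, 'R': array([[ 0.97933244, -0.20225351,  0.00122232],
       [-0.15131197, -0.73665168, -0.65912745],
       [ 0.13421127,  0.64531994, -0.75203026]]), 't': array([-0.58408101,  0.18812072,  0.79271844])}
{'time': 0.1, 'qpos': array([ 1.18200979e+00,  3.42652197e-01,  1.52489259e+00,  2.50689857e-05,
        1.27539187e+00, -1.45968988e-01]), 'qvel': array([-5.02653529e-05, -1.46665682e-03, -1.43907420e-03,  2.35799479e-03,
        1.65622220e-03, -2.25043251e-04]), 'joint_efforts': array([ 2.17971479e-03, -4.31993115e+01, -2.44697535e+01,  7.20071350e-02,
        5.25620522e-02, -7.40709766e-05]), 'tool_pos': array([0.12603823, 0.50925261, 0.19902501]), 'tool_rot': array([-3.14026643e+00, -2.19205776e-04,  2.89876764e+00]), 'contact_force': array([-0.0296181 ,  0.60707354,  0.82630846]), 'torque': array([ 0.02885439,  0.04250287, -0.01065509]), 'opening': 0.09182297194961124}
```

View pics/top0.png

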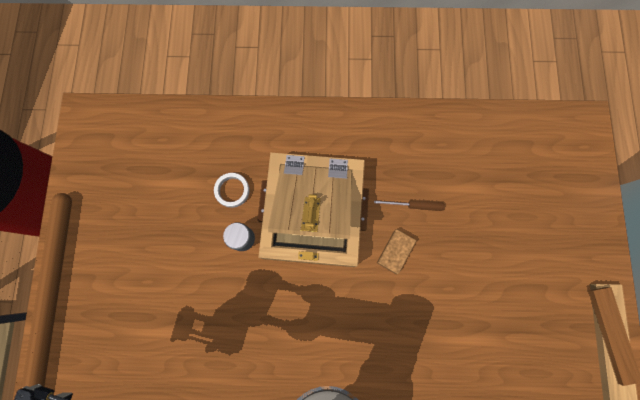

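View pics/side0.png

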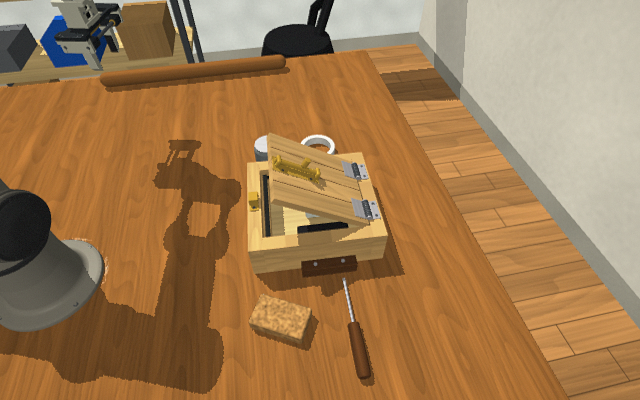

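The top view shows the locker at about (315,210) with its bolt side towards the base and the keeper at (308,256). The tin (238,237), tape (232,190), driver (410,204) and block (398,251) stand around it. Next I'll zoom in to measure.

```bash
python3 - <<'E'
import cv2
a=cv2.imread("pics/top0.png")[145:275,250:380]; b=cv2.imread("pics/side0.png")[125:275,240:395]
cv2.imwrite("pics/tc.png",cv2.resize(a,None,fx=4.6,fy=4.6,interpolation=cv2.INTER_CUBIC))
cv2.imwrite("pics/sc.png",cv2.resize(b,None,fx=4,fy=4,interpolation=cv2.INTER_CUBIC))
E
```

```text
(no output)
```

View pics/tc.png

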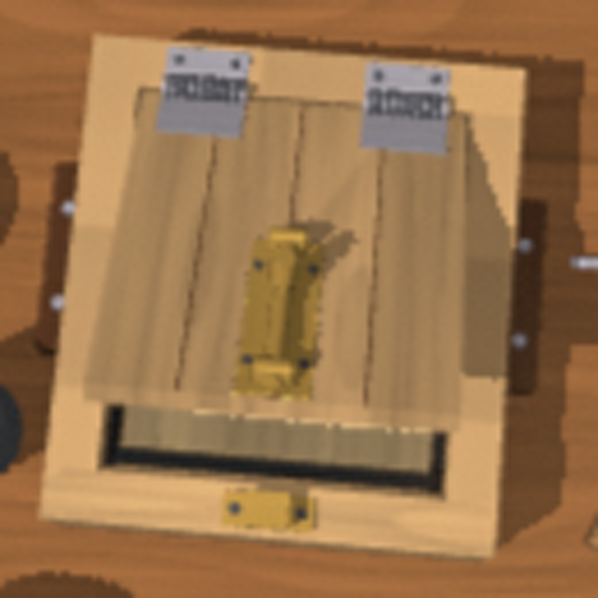

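View pics/sc.png

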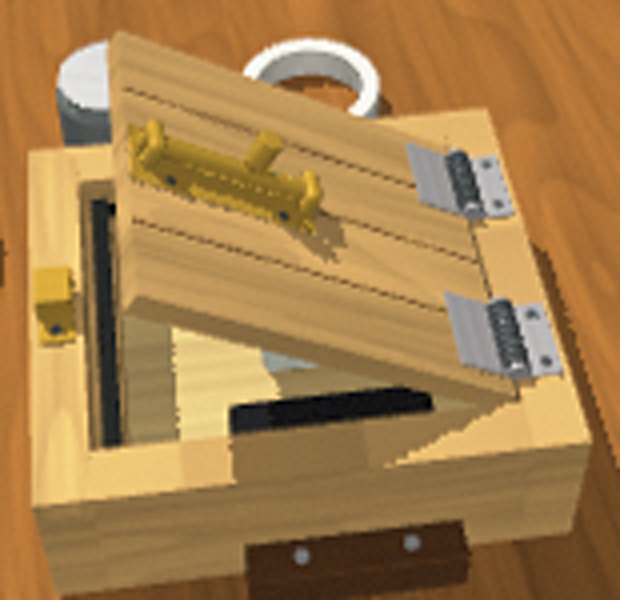

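The crops show clear frame corners, the lid's front edge and the knob (side crop (266,140)). I'll fit locker pose, lid angle and bolt travel to them.

```bash
cat > loc.py <<'E'
import numpy as np
from cell import robot
P={n:robot.camera_params(n) for n in("top","side")}
def proj(n,X):
    p=P[n]; c=p["R"]@X+p["t"]; return np.array([p["fx"]*c[0]/c[2]+p["cx"],p["fy"]*c[1]/c[2]+p["cy"]])
def L(s,v): # locker->world
    c,q=np.cos(s[2]),np.sin(s[2]); return np.array([s[0]+c*v[0]-q*v[1],s[1]+q*v[0]+c*v[1],v[2]])
def lid(s,a,d,y,h): # d from hinge, h above lid
    return L(s,[.115-d*np.cos(a)+h*np.sin(a),y,.09+d*np.sin(a)+h*np.cos(a)])
E
python3 - <<'E'
from loc import *
from scipy.optimize import least_squares
T=lambda u,v:np.array([(u+.5)/4.6-.5+250,(v+.5)/4.6-.5+145]); S=lambda u,v:np.array([(u+.5)/4-.5+240,(v+.5)/4-.5+125])
C=[(.145,.13,.09),(.145,-.13,.09),(-.145,-.13,.09),(-.145,.13,.09)]
obs=[("top",T(*p),c) for p,c in zip([(95,36),(527,69),(495,556),(40,517)],C)]+[("side",S(*p),c) for p,c in zip([(490,110),(590,440),(33,503),(28,150)],C)]
lo=[("top",T(87,400),.226,.097,0),("top",T(460,428),.226,-.097,0),("side",S(116,32),.226,.097,0),("side",S(134,300),.226,-.097,0)]
def f(x):
    r=[proj(n,L(x,c))-p for n,p,c in obs]+[proj(n,lid(x,x[3],d,y,h))-p for n,p,d,y,h in lo]
    r.append(proj("side",lid(x,x[3],.160+x[4],0,.037))-S(267,138))
    return np.concatenate(r)
r=least_squares(f,[.5,0,0,.5,0],loss="soft_l1"); x=r.x
print(x.round(4)); print(f(x).reshape(-1,2).round(1))
print("knob",lid(x,x[3],.160+x[4],0,.027),"top",lid(x,x[3],.160+x[4],0,.037),"edge",lid(x,x[3],.226,0,0),"keeper",L(x,[-.12,0,.0988]))
for nm,u in(("keeperT",T(263,497)),): pass
print("cam knob top px crop",(proj("top",lid(x,x[3],.16+x[4],0,.037))-[250,145])*4.6)
for q in(0,.03): print("closed knob",lid(x,0,.16+q,0,.027))
E
```

```text
[ 0.5847  0.0518 -0.0667  0.5131  0.0019]
[[ 0.2 -0.6]
 [-0.1 -0.2]
 [-0.   0.2]
 [ 0.  -0.2]
 [-0.6 -0.8]
 [ 0.4  0.1]
 [-0.7  0.4]
 [-0.  -0.1]
 [-0.5 -2.7]
 [ 0.1 -1.7]
 [-0.6  0.5]
 [-0.7 -0.2]
 [-0.2  0.7]]
knob [0.57188435 0.05267841 0.19302028] top [0.57678265 0.05235101 0.20173231] edge [0.50296991 0.05728465 0.20094859] keeper [0.46494662 0.05982613 0.0988    ]
cam knob top px crop [283.09632855 261.13758344]
closed knob [0.53977965 0.05482429 0.117     ]
closed knob [0.50984644 0.05682502 0.117     ]
```

```bash
cat >> loc.py <<'E'
from scipy.spatial.transform import Rotation as Ro
s=[.5847,.0518,-.0667]
def go(a,d,h,show=True): # deltas from the measured pose to TCP at lid coords
    o=robot.observe(); p=lid(s,a,d,0,h)
    Rt=Ro.from_euler("z",s[2])*Ro.from_euler("y",a)*Ro.from_euler("xyz",[np.pi,0,np.pi])
    dr=(Rt*Ro.from_euler("xyz",o["tool_rot"]).inv()).as_rotvec()/(np.pi/2)
    print("target",p.round(4),"pos",o["tool_pos"].round(4),"dpos",((p-o["tool_pos"])*10).round(3),"drot",dr.round(3),"F",o["contact_force"].round(1),"op",round(o["opening"],4),"t",o["time"])
E
python3 -c "
from loc import *
go(.513,.162,.08);go(.513,.162,.019)"
```

```text
target [0.5978 0.0509 0.2392] pos [0.126  0.5093 0.199 ] dpos [ 4.717 -4.583  0.402] drot [0.051 0.323 0.109] F [-0.   0.6  0.8] op 0.0918 t 0.1
target [0.5679 0.0529 0.1861] pos [0.126  0.5093 0.199 ] dpos [ 4.419 -4.563 -0.13 ] drot [0.051 0.323 0.109] F [-0.   0.6  0.8] op 0.0918 t 0.1
```

{"name": "jog_arm", "arguments": {"deltas": [0.4,0,0.2,0,0,0,0.8,-0.2,0.4,0,0,0,1.0,-0.5,0.7,0,0,0.05,1.0,-0.8,0.8,0,0,0.11,1.0,-1.0,0.8,0,0,0.11], "claw": 0.6}}

```text
time: 0.52
tool_pos: [0.2286, 0.4082, 0.2824]
tool_rot: [3.139, 0.003, 3.074]
contact_force: [1.4, 0.7, 0.7]
opening: 0.0631
```

{"name": "jog_arm", "arguments": {"deltas": [0.2,-0.2,0,0,0,0,0.4,-0.4,0,0,0,0,0.6,-0.6,0,0,0,0,0.8,-0.8,0,0,0.07,0,1.0,-1.0,0,0,0.1,0]}}

```text
time: 0.93
tool_pos: [0.3268, 0.3087, 0.2798]
tool_rot: [-3.132, -0.161, 3.072]
contact_force: [1.0, 0.1, -0.4]
opening: 0.055
```

{"name": "jog_arm", "arguments": {"deltas": [0.2,-0.2,0,0,0,0,0.4,-0.4,0,0,0,0,0.6,-0.6,0,0,0.0,0,0.8,-0.8,0,0,0.07,0,1.0,-1.0,0,0,0.1,0]}}

```text
time: 1.35
tool_pos: [0.4268, 0.2083, 0.2795]
tool_rot: [-3.119, -0.318, 3.068]
contact_force: [0.4, 0.4, -0.7]
opening: 0.0549
```

```bash
python3 -c "
from loc import *
go(.513,.162,.08)"
```

```text
target [0.5978 0.0509 0.2392] pos [0.4268 0.2083 0.2795] dpos [ 1.71  -1.574 -0.402] drot [ 0.022  0.123 -0.001] F [ 0.4  0.4 -0.7] op 0.0549 t 1.35
```

{"name": "jog_arm", "arguments": {"deltas": [0.2,-0.2,0,0,0,0,0.4,-0.4,0,0.01,0.04,0,0.6,-0.6,0,0.02,0.08,0,0.8,-0.8,0,0.022,0.123,0,1.0,-0.95,0,0.022,0.123,0]}}

```text
time: 1.77
tool_pos: [0.5273, 0.1122, 0.2768]
tool_rot: [-3.141, -0.517, 3.074]
contact_force: [1.2, 1.5, -0.3]
opening: 0.055
```

{"name": "jog_arm", "arguments": {"deltas": [0.25,-0.2,-0.05,0,0,0,0.5,-0.4,-0.2,0,0,0,0.71,-0.62,-0.4,0,0,0,0.71,-0.62,-0.4,0,0,0,0.71,-0.62,-0.4,0,0,0]}}

```text
time: 2.18
tool_pos: [0.5972, 0.0513, 0.2364]
tool_rot: [3.141, -0.514, 3.075]
contact_force: [-0.5, 1.2, -0.1]
opening: 0.0552
```

```bash
python3 -c "
from loc import *
import cv2
go(.513,.162,.08);go(.513,.162,.019)
a=robot.read_camera('side')[75:275,220:420];b=robot.read_camera('top')[125:275,240:390]
cv2.imwrite('pics/p1.png',np.hstack([cv2.resize(a,(400,400),interpolation=2),cv2.resize(b,(400,400),interpolation=2)])[:,:,::-1])"
```

```text
target [0.5978 0.0509 0.2392] pos [0.5972 0.0513 0.2364] dpos [ 0.006 -0.004  0.028] drot [-0.    -0.001  0.   ] F [-0.5  1.2 -0.1] op 0.0552 t 2.1833
target [0.5679 0.0529 0.1861] pos [0.5972 0.0513 0.2364] dpos [-0.293  0.016 -0.504] drot [-0.    -0.001  0.   ] F [-0.5  1.2 -0.1] op 0.0552 t 2.1833
```

View pics/p1.png

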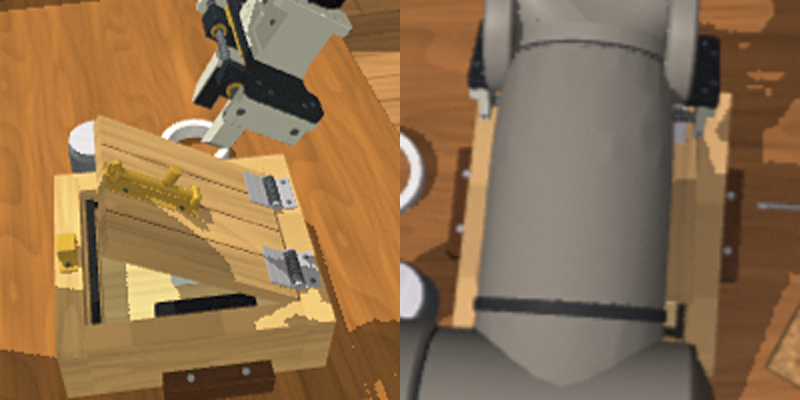

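The side half shows the fingers tilted with the lid, up and along the knob's axis (knob at about (170,178), fingertips at about (222,140)). The top half shows the arm in line with the locker, and nothing has been touched. Descending along the lid's normal.

{"name": "jog_arm", "arguments": {"deltas": [-0.1,0,-0.17,0,0,0,-0.2,0.01,-0.34,0,0,0,-0.29,0.016,-0.49,0,0,0,-0.29,0.016,-0.49,0,0,0,-0.29,0.016,-0.49,0,0,0]}}

```text
time: 2.7
tool_pos: [0.5677, 0.0553, 0.1925]
tool_rot: [3.141, -0.507, 3.079]
contact_force: [0.6, -0.2, 0.5]
opening: 0.0552
```

{"name": "jog_arm", "arguments": {"deltas": [0,0,0,0,0,0,0,0,0,0,0,0,0,0,0,0,0,0,0,0,0,0,0,0,0,0,0,0,0,0], "claw": 0.0, "newtons": 50}}

```text
time: 3.12
tool_pos: [0.5685, 0.0542, 0.1908]
tool_rot: [3.141, -0.508, 3.077]
contact_force: [0.3, 0.3, -0.7]
opening: 0.0262
```

```bash
python3 -c "
from loc import *
import cv2
go(.513,.162,.019)
a=robot.read_camera('side')[110:240,230:380]
cv2.imwrite('pics/p2.png',cv2.resize(a,(600,520),interpolation=2)[:,:,::-1])"
```

```text
target [0.5679 0.0529 0.1861] pos [0.5685 0.0542 0.1908] dpos [-0.006 -0.013 -0.048] drot [-0.     0.003 -0.001] F [ 0.3  0.3 -0.7] op 0.0262 t 3.1167
```

View pics/p2.png

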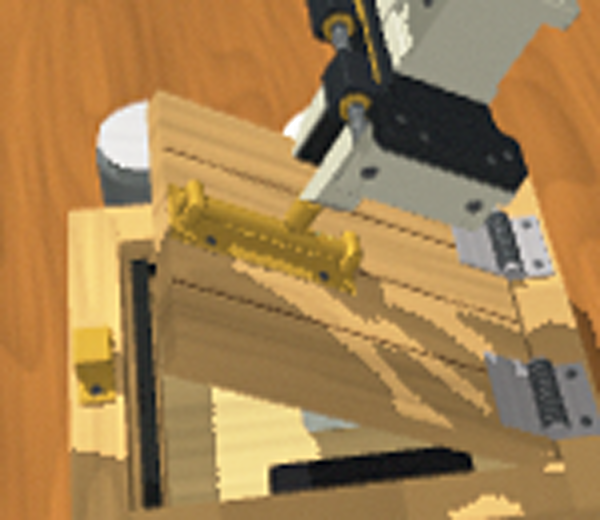

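The picture shows the fingers closing either side of the knob, with the near fingertip at about (302,203). Finishing the grip.

{"name": "jog_arm", "arguments": {"deltas": [0,0,-0.02,0,0,0,0,0,-0.02,0,0,0,0,0,-0.02,0,0,0,0,0,-0.02,0,0,0,0,0,-0.02,0,0,0]}}

```text
time: 3.58
tool_pos: [0.5682, 0.0542, 0.1886]
tool_rot: [3.141, -0.509, 3.077]
contact_force: [-0.1, 0.4, 0.1]
opening: 0.0003
```

```bash
python3 -c "
from loc import *
import cv2
go(.513,.162,.019)
go(.5,.162,.019)
a=robot.read_camera('side')[110:240,230:380]
cv2.imwrite('pics/p3.png',cv2.resize(a,(600,520),interpolation=2)[:,:,::-1])"
```

```text
target [0.5679 0.0529 0.1861] pos [0.5682 0.0542 0.1886] dpos [-0.003 -0.013 -0.026] drot [-0.     0.003 -0.001] F [-0.1  0.4  0.1] op 0.0003 t 3.5833
target [0.5667 0.053  0.1843] pos [0.5682 0.0542 0.1886] dpos [-0.015 -0.012 -0.043] drot [-0.001 -0.005 -0.001] F [-0.1  0.4  0.1] op 0.0003 t 3.5833
```

View pics/p3.png

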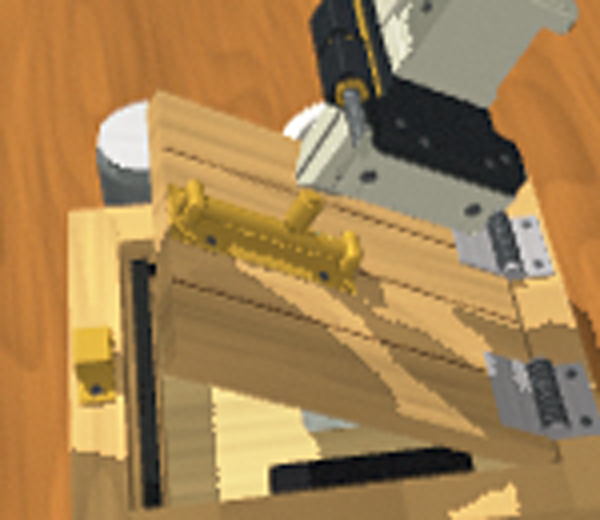

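The jaws closed fully (opening 0) above the knob, so the grip missed. I'll project the tool and the knob to see by how much.

```bash
python3 -c "
from loc import *
o=robot.observe();R=Ro.from_euler('xyz',o['tool_rot']).as_matrix();p=o['tool_pos']
c=lambda X:((proj('side',X)-[230,110])*4).round(0)
print(R.round(2))
for n,v in dict(tcp=(0,0,0),tip=(0,0,.011),tipx=(.0095,0,.011),tip_x=(-.0095,0,.011),back=(0,0,-.055)).items(): print(n,c(p+R@v))
for n,h in(('lid',0),('k19',.019),('k37',.037)): print(n,[c(lid(s,a,.162,0,h)) for a in (.5,.53,.56)])
"
```

```text
[[-0.87  0.06 -0.49]
 [ 0.06  1.    0.03]
 [ 0.49  0.   -0.87]]
tcp [289. 217.]
tip [279. 232.]
tipx [263. 227.]
tip_x [295. 236.]
back [339. 142.]
lid [array([270., 250.]), array([275., 243.]), array([279., 237.])]
k19 [array([286., 225.]), array([292., 219.]), array([297., 213.])]
k37 [array([302., 202.]), array([308., 196.]), array([315., 190.])]
```

```bash
python3 -c "
from loc import *
import cv2
o=robot.observe();R=Ro.from_euler('xyz',o['tool_rot']).as_matrix();p=o['tool_pos']
im=robot.read_camera('side');k=4;x0,y0=250,70
a=cv2.resize(im[y0:y0+140,x0:x0+180],None,fx=k,fy=k,interpolation=2)[:,:,::-1].copy()
def d(X,col,t=''):
    u=tuple(int(v) for v in (proj('side',X)-[x0,y0]+.5)*k); cv2.circle(a,u,3,col,-1); cv2.putText(a,t,(u[0]+4,u[1]),0,.4,col,1)
for z in np.arange(-.16,.02,.01): d(p+R@[0,0,z],(0,0,255) if abs(z)>.005 else (0,255,0))
for yy in(-.05,.05): d(p+R@[0,yy,-.055],(255,0,0),'y%+d'%(yy*1000))
for xx in(-.05,.05): d(p+R@[xx,0,-.055],(255,0,255),'x%+d'%(xx*1000))
cv2.imwrite('pics/p4.png',a)
q=Ro.from_euler('xyz',[-3.14,0,2.9])
print(proj('side',np.array([.126,.509,.199])),proj('side',np.array([.126,.509,.399])),proj('top',np.array([.126,.509,.199])))
print(o['qpos'])
"
```

```text
[111.3834843  69.0877982] [ 73.93668058 -11.12748691] [ 98.87509121 399.67680009]
[-0.04508238  0.79381545  0.88631685  0.01065944  1.96984832 -1.54983055]
```

View pics/p4.png

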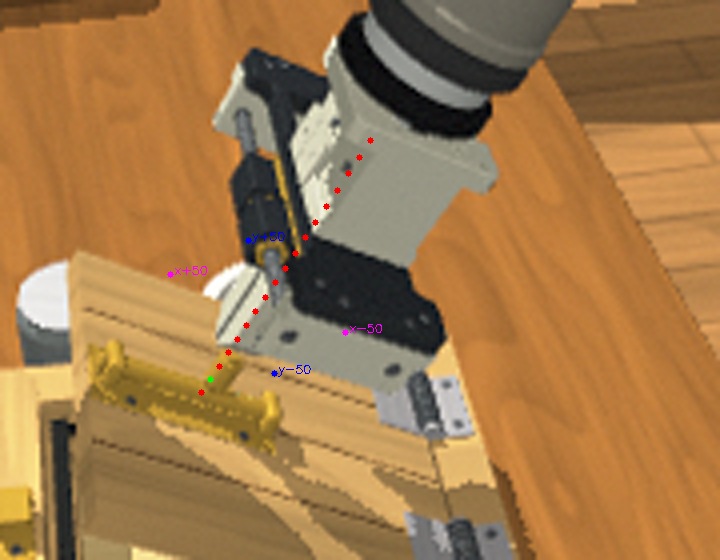

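The projected tool line doesn't run through the visible fingers. I'll check the tool model against the first side picture, where the gripper is open and upright.

```bash
python3 -c "
from loc import *
import cv2
im=cv2.imread('pics/side0.png');k=5;x0,y0=30,0
a=cv2.resize(im[0:100,30:180],None,fx=k,fy=k,interpolation=2)
R=Ro.from_euler('xyz',[-3.14,0,2.8988]).as_matrix();p=np.array([.126,.5093,.199])
def d(X,col,t=''):
    u=tuple(int(v) for v in (proj('side',X)-[x0,y0]+.5)*k); cv2.circle(a,u,3,col,-1); cv2.putText(a,t,(u[0]+4,u[1]),0,.4,col,1)
for z in np.arange(-.16,.02,.01): d(p+R@[0,0,z],(0,0,255) if abs(z)>.005 else (0,255,0))
for z in(0,-.055):
  for yy in(-.05,.05): d(p+R@[0,yy,z],(255,0,0),'y%+d'%(yy*1000))
  for xx in(-.05,.05): d(p+R@[xx,0,z],(255,0,255),'x%+d'%(xx*1000))
cv2.imwrite('pics/p5.png',a)
"
```

```text
(no output)
```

View pics/p5.png

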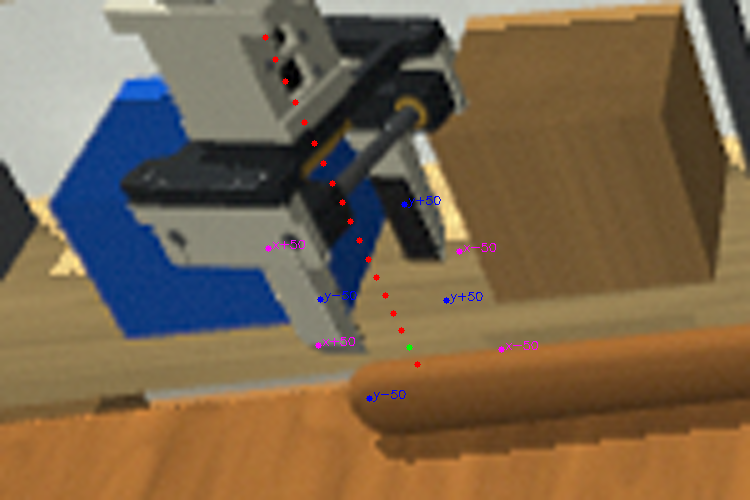

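In this picture the real fingertips, at about (340,345) and (430,255), lie roughly 36 mm behind the point the documented tool frame gives. That agrees with p4 and with the empty grip. I'll correct the tool offset by 36 mm along the fingers, open up and go deeper.

{"name": "jog_arm", "arguments": {"deltas": [0,0,0,0,0,0,0,0,0,0,0,0,0,0,0,0,0,0,0,0,0,0,0,0,0,0,0,0,0,0], "claw": 0.5}}

```text
time: 4.1
tool_pos: [0.5682, 0.0542, 0.1887]
tool_rot: [3.141, -0.509, 3.077]
contact_force: [-0.2, -0.7, 0.0]
opening: 0.0292
```

```bash
python3 -c "
from loc import *
go(.513,.162,-.017)"
```

```text
target [0.5503 0.0541 0.1547] pos [0.5682 0.0542 0.1887] dpos [-0.179 -0.001 -0.34 ] drot [-0.     0.003 -0.001] F [-0.2 -0.7  0. ] op 0.0292 t 4.1
```

{"name": "jog_arm", "arguments": {"deltas": [0,0,0,0,0,0,-0.03,0,-0.05,0,0,0,-0.07,0,-0.13,0,0,0,-0.12,0,-0.23,0,0,0,-0.12,0,-0.23,0,0,0]}}

```text
time: 4.52
tool_pos: [0.5546, 0.0543, 0.1639]
tool_rot: [3.141, -0.512, 3.077]
contact_force: [-1.2, 0.3, 0.1]
opening: 0.0454
```

{"name": "jog_arm", "arguments": {"deltas": [-0.02,0,-0.03,0,0,0,-0.04,0,-0.07,0,0,0,-0.06,0,-0.1,0,0,0,-0.06,0,-0.1,0,0,0,-0.06,0,-0.1,0,0,0]}}

```text
time: 4.93
tool_pos: [0.5502, 0.0542, 0.1557]
tool_rot: [3.141, -0.509, 3.077]
contact_force: [-0.4, -0.1, -0.6]
opening: 0.0463
```

{"name": "jog_arm", "arguments": {"deltas": [0,0,0,0,0,0,0,0,0,0,0,0,0,0,0,0,0,0,0,0,0,0,0,0,0,0,0,0,0,0], "claw": 0.0, "newtons": 55}}

```text
time: 5.35
tool_pos: [0.5503, 0.0542, 0.1557]
tool_rot: [3.141, -0.508, 3.077]
contact_force: [-0.3, 1.1, 0.7]
opening: 0.0173
```

{"name": "jog_arm", "arguments": {"deltas": [0,0,0,0,0,0,0,0,0,0,0,0,0,0,0,0,0,0,0,0,0,0,0,0]}}

```text
time: 5.68
tool_pos: [0.5502, 0.0545, 0.1556]
tool_rot: [3.141, -0.508, 3.078]
contact_force: [0.2, 1.7, 0.5]
opening: 0.0125
```

```bash
python3 -c "
from loc import *
go(.513,.162,-.017)
for a in(.4,.3,.2,.1,.03): go(a,.162,-.017)"
```

```text
target [0.5503 0.0541 0.1547] pos [0.5502 0.0545 0.1556] dpos [ 0.001 -0.004 -0.009] drot [-0.     0.003 -0.001] F [0.2 1.7 0.5] op 0.0125 t 5.6833
target [0.544  0.0545 0.1374] pos [0.5502 0.0545 0.1556] dpos [-0.063 -0.    -0.182] drot [-0.005 -0.069 -0.002] F [0.2 1.7 0.5] op 0.0125 t 5.6833
target [0.54   0.0548 0.1216] pos [0.5502 0.0545 0.1556] dpos [-0.102  0.002 -0.34 ] drot [-0.009 -0.132 -0.002] F [0.2 1.7 0.5] op 0.0125 t 5.6833
target [0.5377 0.0549 0.1055] pos [0.5502 0.0545 0.1556] dpos [-0.126  0.004 -0.501] drot [-0.013 -0.196 -0.002] F [0.2 1.7 0.5] op 0.0125 t 5.6833
target [0.5369 0.055  0.0893] pos [0.5502 0.0545 0.1556] dpos [-0.133  0.004 -0.664] drot [-0.018 -0.259 -0.002] F [0.2 1.7 0.5] op 0.0125 t 5.6833
target [0.5374 0.055  0.0779] pos [0.5502 0.0545 0.1556] dpos [-0.129  0.004 -0.778] drot [-0.02  -0.304 -0.002] F [0.2 1.7 0.5] op 0.0125 t 5.6833
```

The jaws stopped at 12.5 mm on the 14 mm stud, so the knob is gripped. Lowering along the hinge arc.

{"name": "jog_arm", "arguments": {"deltas": [-0.035,0,-0.09,-0.002,-0.033,0,-0.063,0,-0.18,-0.005,-0.069,0,-0.083,0,-0.26,-0.007,-0.1,0,-0.102,0.002,-0.34,-0.009,-0.132,0,-0.102,0.002,-0.34,-0.009,-0.132,0]}}

```text
time: 6.1
tool_pos: [0.5388, 0.0552, 0.1218]
tool_rot: [3.141, -0.299, 3.078]
contact_force: [1.6, 4.4, 0.7]
opening: 0.0123
```

```bash
python3 -c "
from loc import *
for a in(.3,.25,.2,.15,.1,.06): go(a,.162,-.017)"
```

```text
target [0.54   0.0548 0.1216] pos [0.5388 0.0552 0.1218] dpos [ 0.012 -0.004 -0.002] drot [-0.     0.001 -0.002] F [1.6 4.4 0.7] op 0.0123 t 6.1
target [0.5386 0.0549 0.1136] pos [0.5388 0.0552 0.1218] dpos [-0.002 -0.003 -0.082] drot [-0.002 -0.031 -0.002] F [1.6 4.4 0.7] op 0.0123 t 6.1
target [0.5377 0.0549 0.1055] pos [0.5388 0.0552 0.1218] dpos [-0.011 -0.003 -0.163] drot [-0.004 -0.063 -0.002] F [1.6 4.4 0.7] op 0.0123 t 6.1
target [0.5371 0.055  0.0974] pos [0.5388 0.0552 0.1218] dpos [-0.017 -0.002 -0.244] drot [-0.006 -0.095 -0.002] F [1.6 4.4 0.7] op 0.0123 t 6.1
target [0.5369 0.055  0.0893] pos [0.5388 0.0552 0.1218] dpos [-0.019 -0.002 -0.326] drot [-0.009 -0.127 -0.002] F [1.6 4.4 0.7] op 0.0123 t 6.1
target [0.5371 0.055  0.0827] pos [0.5388 0.0552 0.1218] dpos [-0.017 -0.002 -0.391] drot [-0.01  -0.152 -0.002] F [1.6 4.4 0.7] op 0.0123 t 6.1
```

```bash
python3 -c "
from loc import *
import cv2
a=robot.read_camera('side')[110:240,230:380]
a=cv2.resize(a,(600,520),interpolation=2)[:,:,::-1].copy()
for al in(.3,.51):
  for y in(.097,0,-.097):
    u=((proj('side',lid(s,al,.226,y,0))-[230,110]+.5)*4).astype(int); cv2.circle(a,tuple(int(v) for v in u),4,(0,0,255) if al==.3 else (255,0,0),-1)
cv2.imwrite('pics/p6.png',a)"
```

```text
(no output)
```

View pics/p6.png

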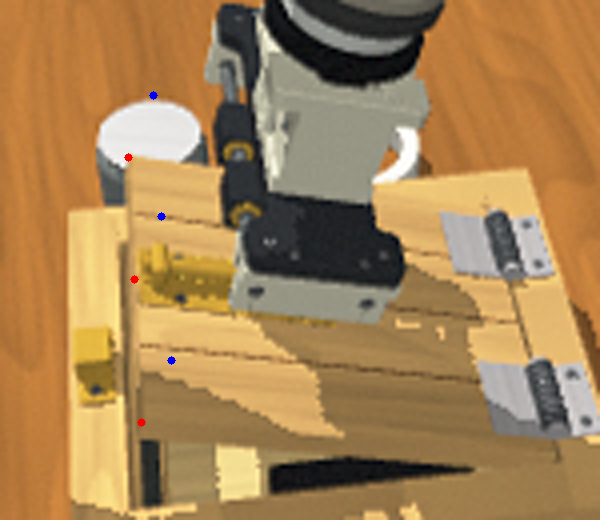

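The lid's front edge sits on the red 0.30 rad marks, so it follows the gripper. Continuing down.

{"name": "jog_arm", "arguments": {"deltas": [-0.003,0,-0.08,-0.002,-0.031,0,-0.012,0,-0.163,-0.004,-0.063,0,-0.018,0,-0.244,-0.006,-0.095,0,-0.018,0,-0.3,-0.008,-0.118,0,-0.018,0,-0.3,-0.008,-0.118,0]}}

```text
time: 6.57
tool_pos: [0.5371, 0.0553, 0.0918]
tool_rot: [3.142, -0.116, 3.077]
contact_force: [-0.9, 5.5, 3.5]
opening: 0.0126
```

```bash
python3 -c "
from loc import *
for a in(.12,.08,.04,.02,0): go(a,.162,-.017)
print(robot.observe()['torque'],robot.observe()['joint_efforts'])"
```

```text
target [0.5369 0.055  0.0925] pos [0.5371 0.0553 0.0918] dpos [-0.002 -0.003  0.007] drot [ 0.     0.002 -0.001] F [-0.9  5.5  3.5] op 0.0126 t 6.5667
target [0.537 0.055 0.086] pos [0.5371 0.0553 0.0918] dpos [-0.002 -0.003 -0.058] drot [-0.002 -0.023 -0.001] F [-0.9  5.5  3.5] op 0.0126 t 6.5667
target [0.5373 0.055  0.0795] pos [0.5371 0.0553 0.0918] dpos [ 0.001 -0.003 -0.123] drot [-0.003 -0.048 -0.001] F [-0.9  5.5  3.5] op 0.0126 t 6.5667
target [0.5375 0.055  0.0762] pos [0.5371 0.0553 0.0918] dpos [ 0.004 -0.003 -0.156] drot [-0.004 -0.061 -0.001] F [-0.9  5.5  3.5] op 0.0126 t 6.5667
target [0.5378 0.0549 0.073 ] pos [0.5371 0.0553 0.0918] dpos [ 0.007 -0.003 -0.188] drot [-0.005 -0.074 -0.001] F [-0.9  5.5  3.5] op 0.0126 t 6.5667
[ 0.85114575  0.16656043 -0.08501856] [-2.96899036e+00 -4.89487410e+01 -1.98427373e+01 -1.56338599e+00
 -4.68950942e-01  3.55086860e-02]
```

{"name": "jog_arm", "arguments": {"deltas": [0,0.003,-0.03,-0.001,-0.011,0,0,0.005,-0.06,-0.002,-0.023,0,0,0.007,-0.09,-0.002,-0.035,0,0,0.007,-0.09,-0.002,-0.035,0]}}

```text
time: 6.9
tool_pos: [0.5374, 0.0553, 0.083]
tool_rot: [-3.141, -0.062, 3.077]
contact_force: [-4.3, 2.5, 5.3]
opening: 0.0122
```

{"name": "jog_arm", "arguments": {"deltas": [0,0,-0.02,0,-0.008,0,0,0,-0.03,-0.001,-0.013,0,0,0,-0.03,-0.001,-0.013,0,0,0,-0.03,-0.001,-0.013,0]}}

```text
time: 7.23
tool_pos: [0.5377, 0.0553, 0.0802]
tool_rot: [-3.141, -0.043, 3.077]
contact_force: [-3.8, 3.7, 5.2]
opening: 0.0123
```

```bash
python3 -c "
from loc import *
for a in(.06,.04,.02,0): go(a,.162,-.017)"
```

```text
target [0.5371 0.055  0.0827] pos [0.5377 0.0553 0.0802] dpos [-0.006 -0.003  0.026] drot [ 0.001  0.011 -0.001] F [-3.8  3.7  5.2] op 0.0123 t 7.2333
target [0.5373 0.055  0.0795] pos [0.5377 0.0553 0.0802] dpos [-0.004 -0.003 -0.007] drot [ 0.    -0.002 -0.001] F [-3.8  3.7  5.2] op 0.0123 t 7.2333
target [0.5375 0.055  0.0762] pos [0.5377 0.0553 0.0802] dpos [-0.002 -0.003 -0.039] drot [-0.001 -0.015 -0.001] F [-3.8  3.7  5.2] op 0.0123 t 7.2333
target [0.5378 0.0549 0.073 ] pos [0.5377 0.0553 0.0802] dpos [ 0.001 -0.003 -0.072] drot [-0.001 -0.027 -0.001] F [-3.8  3.7  5.2] op 0.0123 t 7.2333
```

{"name": "jog_arm", "arguments": {"deltas": [-0.01,0.003,-0.015,0,-0.006,0,-0.01,0.003,-0.025,0,-0.01,0,-0.01,0.003,-0.025,0,-0.01,0]}}

```text
time: 7.48
tool_pos: [0.538, 0.0553, 0.078]
tool_rot: [3.141, -0.024, 3.077]
contact_force: [-1.1, 2.3, 4.0]
opening: 0.0123
```

{"name": "jog_arm", "arguments": {"deltas": [0,0,-0.01,0,-0.004,0,0,0,-0.015,0,-0.006,0,0,0,-0.015,0,-0.006,0]}}

```text
time: 7.73
tool_pos: [0.5382, 0.0553, 0.0765]
tool_rot: [3.141, -0.014, 3.077]
contact_force: [-0.4, 1.7, 5.6]
opening: 0.0123
```

{"name": "jog_arm", "arguments": {"deltas": [0,0,-0.006,0,-0.002,0,0,0,-0.012,0,-0.004,0,0,0,-0.012,0,-0.004,0]}}

```text
time: 7.98
tool_pos: [0.5382, 0.0554, 0.0753]
tool_rot: [3.14, -0.008, 3.077]
contact_force: [-1.1, 3.0, 5.2]
opening: 0.0125
```

{"name": "jog_arm", "arguments": {"deltas": [0,0,-0.005,0,-0.002,0,0,0,-0.01,0,-0.004,0,0,0,-0.01,0,-0.004,0]}}

```text
time: 8.23
tool_pos: [0.5384, 0.0554, 0.0744]
tool_rot: [3.14, -0.001, 3.077]
contact_force: [-0.3, 3.2, 4.1]
opening: 0.0122
```

{"name": "jog_arm", "arguments": {"deltas": [0,0,-0.005,0,-0.002,0,0,0,-0.01,0,-0.004,0,0,0,-0.01,0,-0.004,0]}}

```text
time: 8.48
tool_pos: [0.5385, 0.0554, 0.0734]
tool_rot: [3.139, 0.005, 3.077]
contact_force: [0.2, 2.6, 4.9]
opening: 0.0122
```

{"name": "jog_arm", "arguments": {"deltas": [0,0,-0.005,0,-0.001,0,0,0,-0.01,0,-0.002,0,0,0,-0.01,0,-0.002,0]}}

```text
time: 8.73
tool_pos: [0.5384, 0.0554, 0.0724]
tool_rot: [3.139, 0.008, 3.077]
contact_force: [-1.1, 3.2, 5.6]
opening: 0.0126
```

{"name": "jog_arm", "arguments": {"deltas": [0,0,-0.005,0,-0.001,0,0,0,-0.01,0,-0.002,0,0,0,-0.01,0,-0.002,0]}}

```text
time: 8.98
tool_pos: [0.5385, 0.0554, 0.0718]
tool_rot: [3.139, 0.011, 3.077]
contact_force: [-2.3, 3.1, 9.1]
opening: 0.0127
```

{"name": "jog_arm", "arguments": {"deltas": [0,0,-0.005,0,-0.001,0,0,0,-0.01,0,-0.002,0,0,0,-0.01,0,-0.002,0]}}

```text
time: 9.23
tool_pos: [0.5386, 0.0554, 0.0713]
tool_rot: [3.139, 0.015, 3.077]
contact_force: [-3.0, 3.0, 11.7]
opening: 0.0123
```

The seal has been reached (Fz rising from about 5.5 to 11.7 N). I'll keep pressing gently to 22–23 N.

{"name": "jog_arm", "arguments": {"deltas": [0,0,-0.007,0,-0.001,0,0,0,-0.015,0,-0.002,0,0,0,-0.015,0,-0.002,0]}}

```text
time: 9.48
tool_pos: [0.5387, 0.0554, 0.0704]
tool_rot: [3.139, 0.019, 3.077]
contact_force: [-4.5, 3.6, 17.5]
opening: 0.0123
```

{"name": "jog_arm", "arguments": {"deltas": [0,0,-0.005,0,0,0,0,0,-0.01,0,0,0,0,0,-0.01,0,0,0]}}

```text
time: 9.73
tool_pos: [0.5387, 0.0554, 0.0702]
tool_rot: [3.139, 0.019, 3.077]
contact_force: [-7.9, 2.1, 23.0]
opening: 0.0123
```

{"name": "jog_arm", "arguments": {"deltas": [0,0,0,0,0,0,0,0,0,0,0,0]}}

```text
time: 9.9
tool_pos: [0.5387, 0.0554, 0.0702]
tool_rot: [3.139, 0.019, 3.077]
contact_force: [-7.7, 3.0, 22.8]
opening: 0.0123
```

```bash
python3 -c "
from loc import *
for d in(.162,.19): go(0,d,-.017)
print(robot.observe()['torque'])"
```

```text
target [0.5378 0.0549 0.073 ] pos [0.5387 0.0554 0.0702] dpos [-0.009 -0.005  0.028] drot [-0.001  0.012 -0.001] F [-7.7  3.  22.8] op 0.0123 t 9.9
target [0.5099 0.0568 0.073 ] pos [0.5387 0.0554 0.0702] dpos [-0.288  0.014  0.028] drot [-0.001  0.012 -0.001] F [-7.7  3.  22.8] op 0.0123 t 9.9
[ 0.46924292  1.05897393 -0.00375041]
```

Fz holds at 22.8 N with z settled at 0.0702, so the lid is bottomed. Sliding the bolt towards the keeper, in stages.

{"name": "jog_arm", "arguments": {"deltas": [-0.02,0.001,0,0,0,0,-0.04,0.003,0,0,0,0,-0.06,0.004,0,0,0,0,-0.08,0.005,0,0,0,0,-0.08,0.005,0,0,0,0]}}

```text
time: 10.32
tool_pos: [0.5334, 0.0557, 0.0704]
tool_rot: [3.138, 0.025, 3.077]
contact_force: [0.7, 2.7, 17.6]
opening: 0.0122
```

{"name": "jog_arm", "arguments": {"deltas": [-0.01,0.001,-0.003,0,0,0,-0.02,0.001,-0.006,0,0,0,-0.02,0.001,-0.006,0,0,0]}}

```text
time: 10.57
tool_pos: [0.5321, 0.0558, 0.0702]
tool_rot: [3.138, 0.026, 3.077]
contact_force: [1.9, 2.5, 19.8]
opening: 0.0125
```

{"name": "jog_arm", "arguments": {"deltas": [-0.015,0.001,-0.002,0,0,0,-0.03,0.002,-0.003,0,0,0,-0.03,0.002,-0.003,0,0,0]}}

```text
time: 10.82
tool_pos: [0.5293, 0.056, 0.0702]
tool_rot: [3.138, 0.027, 3.077]
contact_force: [1.2, 3.4, 20.8]
opening: 0.0127
```

{"name": "jog_arm", "arguments": {"deltas": [-0.015,0.001,-0.001,0,0,0,-0.03,0.002,-0.001,0,0,0,-0.03,0.002,-0.001,0,0,0]}}

```text
time: 11.07
tool_pos: [0.5264, 0.0561, 0.0702]
tool_rot: [3.138, 0.027, 3.077]
contact_force: [1.7, 3.2, 22.0]
opening: 0.0123
```

{"name": "jog_arm", "arguments": {"deltas": [-0.015,0.001,0.001,0,0,0,-0.03,0.002,0.001,0,0,0,-0.03,0.002,0.001,0,0,0]}}

```text
time: 11.32
tool_pos: [0.5233, 0.0564, 0.0702]
tool_rot: [3.138, 0.027, 3.077]
contact_force: [1.3, 3.0, 21.9]
opening: 0.0124
```

{"name": "jog_arm", "arguments": {"deltas": [-0.015,0.001,0.001,0,0,0,-0.03,0.002,0.001,0,0,0,-0.03,0.002,0.001,0,0,0]}}

```text
time: 11.57
tool_pos: [0.5203, 0.0566, 0.0702]
tool_rot: [3.138, 0.027, 3.077]
contact_force: [1.7, 3.9, 21.9]
opening: 0.0123
```

The bolt has passed 12 mm with Fx under 2 N, so it is in the keeper. Continuing and easing the load, since the knob's lever grows.

{"name": "jog_arm", "arguments": {"deltas": [-0.015,0.001,0.002,0,0,0,-0.03,0.002,0.004,0,0,0,-0.03,0.002,0.004,0,0,0]}}

```text
time: 11.82
tool_pos: [0.5168, 0.0568, 0.0702]
tool_rot: [3.138, 0.026, 3.077]
contact_force: [2.6, 3.2, 20.5]
opening: 0.0125
```

{"name": "jog_arm", "arguments": {"deltas": [-0.015,0.001,0.001,0,0,0,-0.03,0.002,0.003,0,0,0,-0.03,0.002,0.003,0,0,0]}}

```text
time: 12.07
tool_pos: [0.5136, 0.057, 0.0703]
tool_rot: [3.138, 0.025, 3.077]
contact_force: [0.5, 3.2, 18.3]
opening: 0.0123
```

{"name": "jog_arm", "arguments": {"deltas": [-0.015,0.001,0.001,0,0,0,-0.03,0.002,0.003,0,0,0,-0.03,0.002,0.003,0,0,0]}}

```text
time: 12.32
tool_pos: [0.5103, 0.0572, 0.0703]
tool_rot: [3.139, 0.024, 3.077]
contact_force: [1.4, 3.4, 17.3]
opening: 0.0122
```

{"name": "jog_arm", "arguments": {"deltas": [-0.01,0.001,0,0,0,0,-0.015,0.001,0,0,0,0,-0.015,0.001,0,0,0,0]}}

```text
time: 12.57
tool_pos: [0.5091, 0.0573, 0.0703]
tool_rot: [3.138, 0.025, 3.077]
contact_force: [0.9, 2.7, 16.5]
opening: 0.0123
```

{"name": "jog_arm", "arguments": {"deltas": [-0.01,0.001,0,0,0,0,-0.015,0.001,0,0,0,0,-0.015,0.001,0,0,0,0]}}

```text
time: 12.82
tool_pos: [0.5089, 0.0573, 0.0705]
tool_rot: [3.138, 0.028, 3.077]
contact_force: [5.1, 4.3, 14.1]
opening: 0.0124
```

Fx has risen to 5 N and motion has stopped after 29.8 mm, so the bolt is on its end stop. Unloading, then releasing.

{"name": "jog_arm", "arguments": {"deltas": [0.007,0,0.006,0,0,0,0.01,0,0.012,0,0,0,0.01,0,0.018,0,0,0,0.01,0,0.018,0,0,0]}}

```text
time: 13.15
tool_pos: [0.5088, 0.0573, 0.071]
tool_rot: [3.139, 0.025, 3.077]
contact_force: [6.7, 2.5, 6.8]
opening: 0.0124
```

{"name": "jog_arm", "arguments": {"deltas": [0,0,0,0,0,0,0,0,0,0,0,0,0,0,0,0,0,0,0,0,0,0,0,0,0,0,0,0,0,0], "claw": 0.45}}

```text
time: 13.57
tool_pos: [0.5038, 0.0574, 0.0686]
tool_rot: [3.139, 0.015, 3.077]
contact_force: [1.2, -0.4, 0.6]
opening: 0.0394
```

{"name": "jog_arm", "arguments": {"deltas": [0,0,0,0,0,0,0,0,0.05,0,0,0,0,0,0.2,0,0,0,0,0,0.4,0,0,0,0,0,0.7,0,0,0]}}

```text
time: 13.98
tool_pos: [0.5026, 0.0576, 0.1382]
tool_rot: [3.139, 0.012, 3.077]
contact_force: [0.5, 0.3, -0.5]
opening: 0.0408
```

{"name": "jog_arm", "arguments": {"deltas": [0,0,0.3,0,0,0,0,0,0.6,0,0,0,0,0,1.0,0,0,0,-0.3,0,1.0,0,0,0,-0.7,0,1.0,0,0,0]}}

```text
time: 14.4
tool_pos: [0.4367, 0.0573, 0.2415]
tool_rot: [3.139, 0.024, 3.077]
contact_force: [-1.9, 0.3, 0.5]
opening: 0.0416
```

{"name": "jog_arm", "arguments": {"deltas": [-0.2,0.3,0.2,0,0,0,-0.3,0.6,0.2,0,0,0,-0.3,1.0,0.2,0,0,0,-0.3,1.0,0.2,0,0,0,-0.3,1.0,0.2,0,0,0]}}

```text
time: 14.82
tool_pos: [0.4036, 0.1591, 0.2593]
tool_rot: [3.139, 0.018, 3.081]
contact_force: [0.4, -0.3, 0.4]
opening: 0.0413
```

```bash
python3 -c "
from loc import *
import cv2
print(robot.observe())
a=robot.read_camera('side')[100:400,220:400]; b=robot.read_camera('top')[125:285,190:460]
a=cv2.resize(a,None,fx=2,fy=2,interpolation=2);b=cv2.resize(b,(430,255),interpolation=2)
c=np.zeros((600,790,3),np.uint8);c[:600,:360]=a;c[:255,360:]=b
d=robot.read_camera('side')[150:225,240:340];c[265:565,360:760]=cv2.resize(d,(400,300),interpolation=2)
cv2.imwrite('pics/p7.png',c[:,:,::-1])
print('px in lower crop: knob top',(proj('side',lid(s,-.01,.19,0,.037))-[240,150])*4+[360,265],'nose@home',(proj('side',lid(s,-.01,.253,0,.01))-[240,150])*4+[360,265])"
```

```text
{'time': 14.8167, 'qpos': array([ 0.1999621 ,  0.11552728,  1.65600388, -0.00182336,  1.35242127,
       -1.31018976]), 'qvel': array([-0.06094346,  0.00278258,  0.00989282, -0.01412481, -0.00082623,
       -0.01831008]), 'joint_efforts': array([ 1.57869011e+00, -3.21709836e+01, -2.56381541e+01,  2.37048883e-01,
       -1.09990922e-02,  2.63531674e-01]), 'tool_pos': array([0.40358023, 0.15912019, 0.25934446]), 'tool_rot': array([3.13877366, 0.01750464, 3.08130284]), 'contact_force': array([ 0.43360171, -0.28491238,  0.3620557 ]), 'torque': array([0.01526149, 0.03384522, 0.00744092]), 'opening': 0.04132019537511339}
px in lower crop: knob top [506.29499965 417.82148832] nose@home [398.03337575 462.39026964]
```

View pics/p7.png

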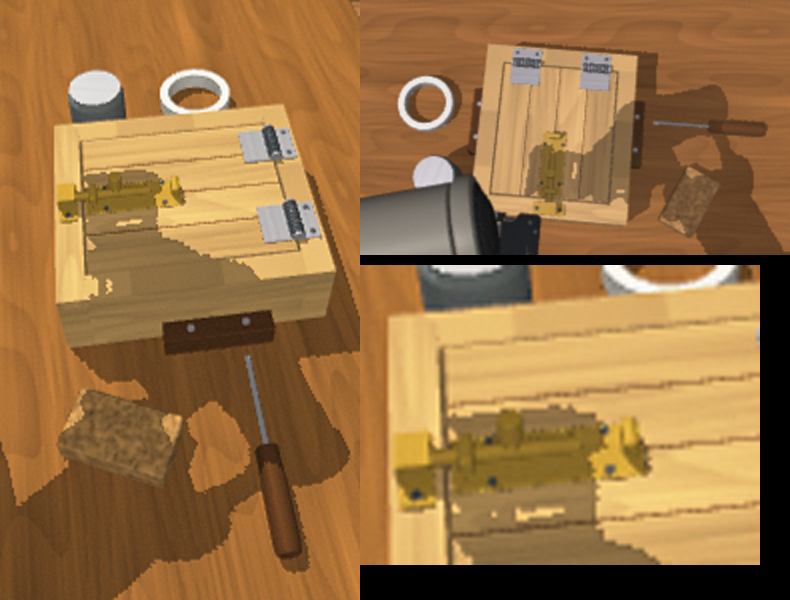

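The picture shows the lid flush and the bolt's rod inside the keeper. The knob is at about (510,415) in the lower crop, against (506,418) predicted for fully home. The bystanders stand where they were and the arm is clear. Handing in.

```bash
python3 -c "
from cell import robot
print(robot.hand_in())"
```

```text
the job is handed in; nothing more can be done
None
```

The lid is shut and bolted, and I handed the job in at about 15 s of robot time; the hand-in gave no verdict. I gripped the knob, lowered the lid along its hinge arc and bottomed it at about 23 N. I then slid the bolt 29.8 mm to its end stop, unloaded and let go.

**Last checks**
- **Lid:** it looks flush and stayed down after release. My estimate is that it bottoms slightly below level, about -0.015 to -0.02 rad. That is a rough figure, but inside the ±0.025 limit.
- **Bolt:** the rod is visibly in the keeper. The knob sits within about 1 camera pixel (about 2 mm) of its fully-home position. Side load stayed under 3 N as it entered the keeper and reached about 7 N at the end stop while I unloaded, against the 30 N ramming limit.
- **Seal:** the press was about 23 N at most, under the roughly 26 N that would crush it.
- **Bystanders and arm:** the tin, sanding block, tape and screwdriver appear unmoved, judged by eye from the pictures. The arm is clear and the contact force reads about zero.

**What failed or disagreed**
- The first grip closed on nothing. The pictures showed the real fingertips about 36 mm further back along the tool than the interface text says, and the second grip held once I corrected for that.
- During the slide the press force dipped briefly to 17.6 N, before the bolt reached the keeper. I brought it back up before the bolt went in.

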